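Seat a dowel in the drilling jig's vee and hold it pressed

ROBOT

A 7-joint arm with a two-finger parallel gripper is mounted at the origin on the work surface. World frame = base frame: x ahead of the robot, y to its left, z up, the work surface at z = 0. Lengths are in m, angles in rad, forces in N, time in s.
With the tool pointing down it reaches from about 0.4 to 0.85 m from the base axis. Payload 4.5 kg.
Tool frame: the origin (TCP) lies on the centre line of the jaws, within the pads' length; the fingertips stand r.tip_reach ahead of it and the grasp point (between the pads) lies 3 mm ahead of it (r.tip_reach is the distance from the TCP to the fingertips, in m); z points along the fingers, y is the line along which they close (so a half turn about z gives the same grasp; the last joint's range is limited). The gripper opens to 88 mm and grips with 3 to 60 N. Pads are 18 mm wide; open, the fingers measure 123 mm over their backs; the gripper's body (75 mm by 187 mm) begins 45 mm behind the grasp point.
Start: joints at [1.135, 0.689, -0.195, 1.565, 0.157, 0.902, -0.215], TCP at [0.283, -0.557, 0.261] pointing down, gripper open.
Joint ranges: [-3.01, 3.01], [-0.46, 2.08], [-1.47, 1.51], [0.13, 2.56], [-1, 4.14], [0.04, 2.09], [-2.66, 2.66]. Speed limits (rad/s): [2.57, 2.57, 3.14, 3.14, 3.14, 3.14, 3.14].

INTERFACE

Orientations are given as a unit quaternion [x, y, z, w].
In Python, from plant import readout, eyes, ticket, r gives the robot as it stands. The module is installed in compiled form; this text tells all that it offers.
- The arm moves only by the tool carry_out, never from a script. Its argument "motion" is a list that holds one entry, the list of rows, each a list of 7 numbers: the shift along the tool's x, y, z in mm, then the turn, a rotation vector about the tool's x, y, z in rad, then the opening in per cent of the stroke, from 0 (shut) to 100 (fully open). In form: [[[dx, dy, dz, ax, ay, az, claw], ...]]. A call has 1 to 8 rows; each row shifts and turns the commanded pose from where the row before left it, along the tool's axes as they then stand; what a row does not reach is not made up. A row lasts 1/10 s, in which the tool goes at most 50 mm and 8.59 degrees, less where a joint would pass 70% of its speed; a pose out of reach is approached as far as the arm can. A call is refused whole if a number of a shift passes 50 or a number of a turn 0.15, either way. A call with a gripper value outside its range is refused whole. The fingers move at their own pace and stop on an object; "squeeze" is the grip in N (left out, the last holds). Time passes only in rows, so rows that do not move let the fingers close. It gives the time, the measured TCP pose, the force and the opening at its end, in the units of the state.
- readout.get_state(): the state, without advancing time (a new reading comes with each control period).
- eyes.snapshot(name): name is "scene" or "top"; returns a dict with "pixels" (400x640x3 uint8, red, green, blue), "K" (3x3 intrinsics, pixels), "origin" and "attitude" of the camera in the world. Camera axes: x right, y down, z forward; pixel columns grow to the right and rows downward; lengths in m; the calibration is good to about 2 mm. A picture is of the moment at which its call begins. There is no depth.
- ticket.finish_job(): hands the job in, once; it reports no verdict.
The state is a dict: "clock": time; "q": joint angles; "qd": joint speeds; "joint_torque": joint torques, N m; "tool_pos": TCP position; "eef_rot": TCP orientation; "contact_force": force on the tool from outside, world axes, zero at the start; "moment": the same for the moment, N m; "opening": opening from 0.0 (shut) to 1.0 (fully open).
Only numpy, scipy, OpenCV 4.12 (cv2) and the standard library are available. Lean on these libraries where they do the work, as an engineer would, in place of code of your own. Each camera call takes 0.05 s, during which the arm holds its last target. There are 200 camera calls.

TASK

Press the red lever of the drilling jig down until it clicks and stays down by itself, which swings the clamp nose clear of the vee. Then lay the pale wooden dowel in the vee, centred along its length, and finish while holding it pressed down with about 10 N so that it bears firmly on both sloping faces: do not let go at the end. Leave the aluminium tube and everything else on the bench where it is.

Things in the scene. Friction and masses are not known exactly. Their poses are not given: they have to be found in the camera images.
- jig: Fixed drilling jig bolted to the bench: grey base plate 235 x 90 x 12 mm with two yellow V saddles and a hinged clamp at its +x end. Origin on the bench, under the middle of the vee; its x axis runs along the vee towards the clamp and lever, z up. The saddles stand at x = -50 and +50 mm (each 22 mm long, 68 mm wide, top lips 44 mm above the bench, 40 mm apart), with 78 mm of free space between them for fingers, down to the base plate at 12 mm.
- jig_seat (a point): Where the centre of the dowel lies when it is fully seated and centred: on the vee's axis, midway between the saddles, 48 mm above the bench. Axes as the jig's; x along the vee.
- vee_left: The two 45 degree steel faces (one in each saddle) on the jig's +y side of the vee. Fixed to the jig; same origin and axes as the jig.
- vee_right: The two 45 degree steel faces on the jig's -y side of the vee. Fixed to the jig; same origin and axes as the jig.
- clamp_lever (a joint): Angle of the sprung lever and clamp nose, one rigid bell crank about a level hinge parallel to the jig's y axis, at jig x = 100 mm, 36 mm above the bench. 0 = up (nose over the vee's end, blocking it), grows as the red pad is pressed down, 0.60 rad = down on its stop. The spring needs about 8 N at the pad; beyond 0.42 rad it snaps over and then stays down by itself on its stop, to be left above 0.50.
- lever_pad (a point): Middle of the top of the red pad (40 mm long, 28 mm wide, 10 mm thick) at the lever's end. With the lever up it is at jig x = 180 mm, 83 mm above the bench, sloping up outward by 0.5 rad; fully down at jig x = 188 mm, 32 mm above the bench, nearly level. Push it straight down with closed fingers. The point turns with the lever.
- clamp_nose (a point): Lower inner edge of the dark steel clamp nose (22 mm wide, 12 mm thick). Lever up: jig x = 58 mm, 67 mm above the bench, over the end of the vee; lever down: jig x = 83 mm, about 85 mm above the bench, clear of a centred dowel (whose end is at 70 mm).
- dowel_center (a point): Centre of the pale wooden dowel to be seated: solid cylinder 34 mm in diameter, 140 mm long, about 0.1 kg; the point's x axis runs along it. It starts lying in one of the two places of the dark grey rest, centre 44 mm above the bench.
- dowel: The same pale wooden dowel as a body; x along its length, origin on its skin, 17 mm from its axis (below the centre as it lies at the start).
- rest: Fixed dark grey rest, 120 x 190 mm, 10 mm thick base, with notched supports 16 mm thick at its x = -48 and +48 mm (tops about 36 mm high); rods lie along its x axis at y = +50 and y = -50 mm, free to be gripped between the supports and lifted straight up. Origin on the bench under its centre.
- tube: Bystander: bright aluminium rod of the same size as the dowel, in the other place of the rest. Origin on its skin.
- glue: Bystander: white bottle with yellow label, 60 mm wide, 130 mm tall, origin under its foot.
- screw_jar: Bystander: glass jar 70 mm wide, 90 mm tall, origin under its foot.
- hammer: Bystander: hammer lying on the bench beyond the jig.
- screwdriver: Bystander: screwdriver lying on the bench near the robot.
- offcut: Bystander: wooden offcut 70 x 120 x 40 mm.
- wrench: Bystander: wrench lying on the bench.
There are look-alikes about, which are no part of the job. Several things have the shape of the dowel; the one meant has the colours described above.

How it is judged:
By the outcome, as a careful person would: the job done as asked, in the order asked, and still so for the second after the job is handed in, while the arm keeps its last pose, push and grip.
It also fails if it takes over 64 s, if anything falls off the work surface, if the arm or the gripper's body presses on something with over 40 N, if the wrist force passes 120 N, or if a joint passes its speed limit or range.

## Working session

There is one attempt and no reset: what is moved stays moved. The work goes in short steps, Python scripts to look and compute and a tool call to move; the robot and the scene stay as the last step left them, time stands still between calls to the robot, and variables do not carry over. Pictures are saved under pics/ and viewed, on a budget of 10 in all, crops included, one or two more only if the job needs it, and the job is handed in when it is done.

Besides the shell and the picture viewer there is one more tool, called after "Call:" in YAML: its name, and indented under it one key for each argument. carry_out: Moves the arm, as the interface text tells. Its arguments: {"type":"object","properties":{"motion":{"type":"array","items":{"type":"array","items":{"type":"array","items":{"type":"number"}}}},"squeeze":{"type":"number"}},"required":["motion"]}

```bash
mkdir -p pics
python3 - <<'E'
from plant import readout, eyes, ticket, r
import cv2,numpy as np
s=readout.get_state(); print(s); print(r.tip_reach)
for n in("scene","top"):
    d=eyes.snapshot(n); cv2.imwrite(f"pics/{n}0.png",d["pixels"][:,:,::-1]); print(n,d["K"],d["origin"],d["attitude"])
E
```

```text
{'clock': 0.0, 'q': array([ 1.13480539,  0.68997916, -0.19451433,  1.56633545,  0.15729107,
        0.90250334, -0.21507998]), 'qd': array([-0.0006973 ,  0.00021222, -0.0003435 ,  0.00137198, -0.00160669,
       -0.00082793,  0.00069813]), 'joint_torque': array([-2.16239964e-04, -5.27556252e+01, -1.26681324e+00, -1.53423607e+01,
       -5.25814877e-02,  6.61088954e-03,  1.21004982e-04]), 'tool_pos': array([ 0.28262977, -0.55678249,  0.25991531]), 'eef_rot': array([ 9.72526849e-01,  2.32788931e-01, -2.74746635e-04, -8.75173528e-04]), 'contact_force': array([-0.16160304,  1.1319904 ,  0.07790125]), 'moment': array([ 0.01587967,  0.05935359, -0.02277321]), 'opening': 0.9965753348265823}
0.022
scene [[453.70184226   0.         327.03700084]
 [  0.         453.70184226 195.74206856]
 [  0.           0.           1.        ]] [1.08538726 0.28117923 1.10347637] [ 0.50815728  0.819565   -0.22384479 -0.14136088]
top [[386.15141266   0.         313.35055027]
 [  0.         386.15141266 193.43711262]
 [  0.           0.           1.        ]] [ 0.40115021 -0.00345232  1.39273825] [-0.69853378  0.7138622  -0.02996136  0.03941614]
```

View pics/scene0.png

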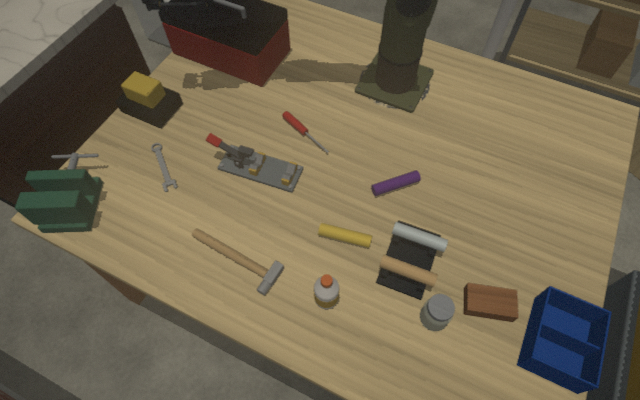

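View pics/top0.png

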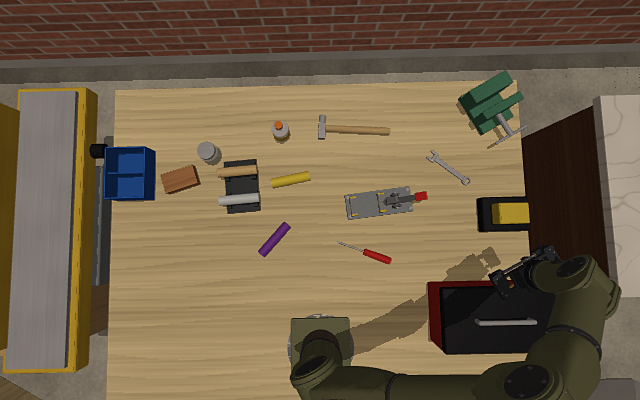

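Scene view: the tan dowel is in the rest at (407,271), the tube at (419,238) and the jig at about (260,170). 
Top view candidates: tan dowel (237,172), aluminium tube (239,199), yellow rod (290,179), purple rod (275,239), hammer handle (357,130). My choice is the tan one in the rest. A close crop follows.

Run:
```python
import cv2,numpy as np
t=cv2.imread("pics/top0.png");s=cv2.imread("pics/scene0.png")
c=lambda im,x,y:cv2.resize(im[y:y+75,x:x+100],None,fx=4,fy=4,interpolation=cv2.INTER_CUBIC)
cv2.imwrite("pics/crop1.png",np.vstack([np.hstack([c(t,338,165),c(t,195,145)]),np.hstack([c(s,205,125),c(s,360,215)])]))
```

```text
(no output)
```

View pics/crop1.png

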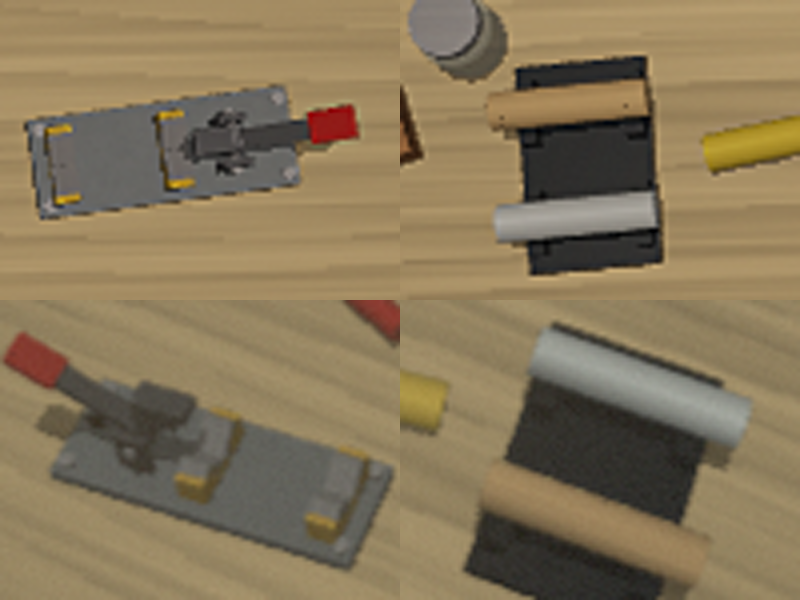

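The crops confirm the choice: the dowel in the rest is pale wood, at top (237,171), and the aluminium tube lies in the other place. The jig's yellow lips and red pad at top (421,196) are clear. Now I'll work out the positions.

```bash
cat > h.py <<'E'
import numpy as np
from scipy.spatial.transform import Rotation as R
CAM={"scene":([[453.70184226,0,327.03700084],[0,453.70184226,195.74206856],[0,0,1]],[1.08538726,0.28117923,1.10347637],[0.50815728,0.819565,-0.22384479,-0.14136088]),
"top":([[386.15141266,0,313.35055027],[0,386.15141266,193.43711262],[0,0,1]],[0.40115021,-0.00345232,1.39273825],[-0.69853378,0.7138622,-0.02996136,0.03941614])}
def ray(n,p):
    K,o,q=CAM[n]; return np.array(o),R.from_quat(q).apply(np.linalg.solve(np.array(K),[p[0],p[1],1]))
def onz(n,p,z):
    o,d=ray(n,p); return o+d*(z-o[2])/d[2]
def proj(n,X):
    K,o,q=CAM[n]; c=np.array(K)@R.from_quat(q).inv().apply(np.array(X)-o); return c[:2]/c[2]
E
python3 - <<'E'
from h import *
np.set_printoptions(precision=4,suppress=True)
J=lambda x,y:(338+x/4-.4,165+y/4-.4); T=lambda x,y:(195+(x-400)/4-.4,145+y/4-.4)
SJ=lambda x,y:(205+x/4-.4,125+(y-300)/4-.4); SR=lambda x,y:(360+(x-400)/4-.4,215+(y-300)/4-.4)
print("plate top",*[onz("top",J(*p),.012) for p in((26,122),(283,86),(299,184),(43,217))])
print("lips",*[onz("top",J(*p),.044) for p in((60,131),(68,199),(172,115),(181,184))])
print("pad top",onz("top",J(332,124),.083),"scene",onz("scene",SJ(36,360),.083))
print("plate scene",*[onz("scene",SJ(*p),.012) for p in((52,472),(350,566),(393,462))])
print("rest",*[onz("top",T(*p),.010) for p in((516,70),(648,57),(662,262),(530,273))])
print("dowel top",*[onz("top",T(*p),.050) for p in((488,110),(650,100),(569,105))])
print("tube top",*[onz("top",T(*p),.050) for p in((496,223),(658,211))])
print("dowel scene",onz("scene",SR(597,524),.046))
E
```

```text
plate top [ 0.5288 -0.0966  0.012 ] [ 0.5561 -0.3277  0.012 ] [ 0.4679 -0.3379  0.012 ] [ 0.4435 -0.1093  0.012 ]
lips [ 0.5173 -0.1239  0.044 ] [ 0.4577 -0.129   0.044 ] [ 0.5292 -0.2222  0.044 ] [ 0.4686 -0.2277  0.044 ]
pad top [ 0.5148 -0.351   0.083 ] scene [ 0.518  -0.3518  0.083 ]
plate scene [ 0.5589 -0.3286  0.012 ] [ 0.5327 -0.097   0.012 ] [ 0.4408 -0.1114  0.012 ]
rest [0.6594 0.3378 0.01  ] [0.6686 0.2174 0.01  ] [0.4817 0.2061 0.01  ] [0.4744 0.3249 0.01  ]
dowel top [0.6168 0.3527 0.05  ] [0.6224 0.2095 0.05  ] [0.6196 0.2811 0.05  ]
tube top [0.5167 0.3453 0.05  ] [0.5241 0.2032 0.05  ]
dowel scene [0.6233 0.283  0.046 ]
```

Jig seat ≈ (0.494, -0.176), with the jig x axis at -1.459 rad. Dowel centre ≈ (0.6205, 0.282), with its axis at about -1.515 rad. I'm moving over the pad first, with the fingers shut.

Call:
carry_out:
  motion:
    - [[37, -9, 0, 0, 0, 0, 0], [37, -9, 0, 0, 0, 0, 0], [37, -9, 0, 0, 0, 0, 0], [37, -9, 0, 0, 0, 0, 0], [37, -9, 0, 0, 0, 0, 0], [37, -9, 0, 0, 0, 0, 0], [37, -9, 0, 0, 0, 0, 0], [37, -9, 0, 0, 0, 0, 0]]
  squeeze: 20

```text
clock: 0.9
tool_pos: [0.5151, -0.3578, 0.2603]
eef_rot: [0.973, 0.233, -0.0, -0.0]
contact_force: [0.6, -1.0, 0.0]
opening: 0.301
```

Call:
carry_out:
  motion:
    - [[0, 0, 10, 0, 0, -0.149, 0], [0, 0, 10, 0, 0, -0.149, 0], [0, 0, 10, 0, 0, -0.149, 0], [0, 0, 10, 0, 0, -0.149, 0], [0, 0, 10, 0, 0, -0.149, 0], [0, 0, 10, 0, 0, -0.149, 0], [0, 0, 10, 0, 0, -0.149, 0], [0, 0, 10, 0, 0, -0.149, 0]]

```text
clock: 1.7
tool_pos: [0.5139, -0.359, 0.1799]
eef_rot: [0.672, 0.741, -0.0, -0.0]
contact_force: [1.3, -0.3, 0.8]
opening: 0.006
```

Call:
carry_out:
  motion:
    - [[0, 0, 20, 0, 0, -0.015, 0], [0, 0, 20, 0, 0, 0, 0], [0, 0, 20, 0, 0, 0, 0], [0, 0, 6, 0, 0, 0, 0], [0, 0, 6, 0, 0, 0, 0], [0, 0, 6, 0, 0, 0, 0], [0, 0, 6, 0, 0, 0, 0], [0, 0, 6, 0, 0, 0, 0]]

```text
clock: 2.5
tool_pos: [0.5155, -0.3604, 0.0921]
eef_rot: [0.669, 0.743, 0.0, 0.002]
contact_force: [0.5, -1.2, 5.4]
opening: 0.006
```

Call:
carry_out:
  motion:
    - [[0, 0, 5, 0, 0, 0, 0], [0, 0, 5, 0, 0, 0, 0], [0, 0, 5, 0, 0, 0, 0], [0, 0, 5, 0, 0, 0, 0], [0, 0, 4, 0, 0, 0, 0], [0, 0, 4, 0, 0, 0, 0], [0, 0, 3, 0, 0, 0, 0], [0, 0, 0, 0, 0, 0, 0]]

```text
clock: 3.3
tool_pos: [0.514, -0.3588, 0.0591]
eef_rot: [0.669, 0.744, -0.0, -0.0]
contact_force: [1.3, 0.3, 0.7]
opening: 0.002
```

Call:
carry_out:
  motion:
    - [[0, 0, 3, 0, 0, 0, 0], [0, 0, 2, 0, 0, 0, 0], [0, 0, 1, 0, 0, 0, 0], [0, 0, 0, 0, 0, 0, 0]]

```text
clock: 3.7
tool_pos: [0.5146, -0.3592, 0.0557]
eef_rot: [0.669, 0.744, -0.0, 0.001]
contact_force: [-2.6, 1.5, 14.6]
opening: 0.003
```

Run:
```python
from plant import readout
print(readout.get_state()["contact_force"])
```

```text
[-2.6364564   1.46947044 14.62387848]
```

Call:
carry_out:
  motion:
    - [[0, 0, -20, 0, 0, 0, 0], [0, 0, -40, 0, 0, 0, 0], [0, 0, -50, 0, 0, 0, 0], [20, 5, -40, 0, 0, 0, 100], [45, 12, -10, 0, 0, 0, 100], [45, 12, 0, 0, 0, 0, 100], [45, 12, 0, 0, 0, 0, 100], [45, 12, 0, 0, 0, 0, 100]]

```text
clock: 4.5
tool_pos: [0.5459, -0.153, 0.2141]
eef_rot: [0.669, 0.743, 0.0, 0.0]
contact_force: [0.8, -0.3, -0.2]
opening: 0.433
```

Call:
carry_out:
  motion:
    - [[48, 15, 0, 0, 0, 0.05, 100], [48, 15, 0, 0, 0, 0, 100], [48, 15, 0, 0, 0, 0, 100], [48, 15, 0, 0, 0, 0, 100], [48, 15, 0, 0, 0, 0, 100], [48, 15, 0, 0, 0, 0, 100], [48, 15, 0, 0, 0, 0, 100], [48, 13, 0, 0, 0, 0, 100]]

```text
clock: 5.3
tool_pos: [0.6396, 0.2358, 0.2138]
eef_rot: [0.687, 0.727, 0.0, 0.0]
contact_force: [1.3, 0.1, -0.3]
opening: 0.998
```

```bash
cat > v.py <<'E'
import sys,cv2,numpy as np
from plant import readout,eyes
from h import *
s=readout.get_state(); print(s["clock"],s["tool_pos"],s["eef_rot"],s["contact_force"],s["opening"])
t=eyes.snapshot("top")["pixels"][:,:,::-1];sc=eyes.snapshot("scene")["pixels"][:,:,::-1]
c=lambda im,x,y:cv2.resize(im[y:y+75,x:x+100],None,fx=4,fy=4,interpolation=cv2.INTER_CUBIC)
cv2.imwrite(f"pics/{sys.argv[1]}.png",np.vstack([np.hstack([c(t,338,165),c(t,195,145)]),np.hstack([c(sc,205,125),c(sc,360,215)])]))
E
python3 v.py c2
```

```text
5.3 [0.63958572 0.23582292 0.21375894] [6.87083361e-01 7.26578538e-01 4.10626636e-05 2.83624293e-04] [ 1.34547788  0.12328191 -0.29831748] 0.9976544061529269
```

View pics/c2.png

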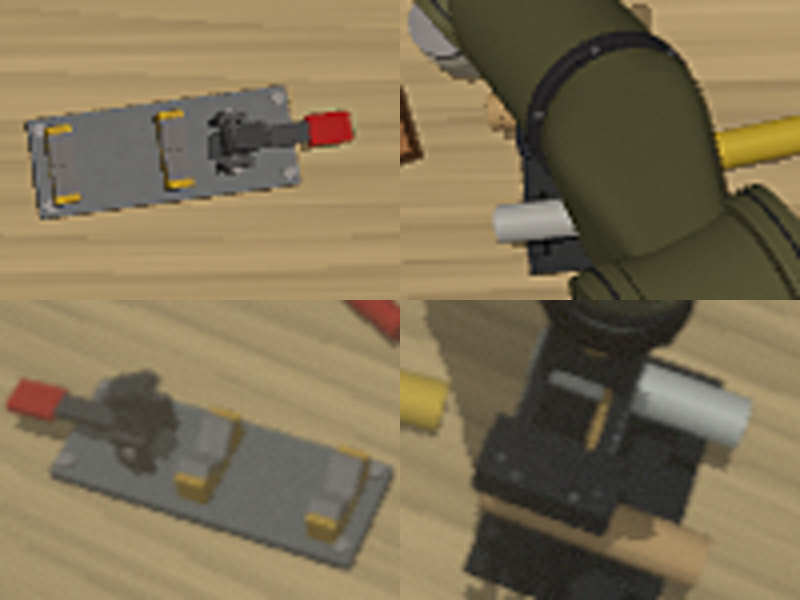

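The lever stays down: the nose has swung clear of the saddle, and the pad lies level at scene crop (38,398). Now I'll align over the dowel and go down.

Call:
carry_out:
  motion:
    - [[24, -8, 0, 0, 0, 0, 100], [23, -8, 0, 0, 0, 0, 100], [0, 0, 40, 0, 0, 0, 100], [0, 0, 40, 0, 0, 0, 100], [0, 0, 40, 0, 0, 0, 100], [0, 0, 30, 0, 0, 0, 100], [0, 0, 17, 0, 0, 0, 100], [0, 0, 0, 0, 0, 0, 100]]

```text
clock: 6.2
tool_pos: [0.6191, 0.2788, 0.0444]
eef_rot: [0.687, 0.727, -0.002, -0.001]
contact_force: [0.4, -0.3, 0.2]
opening: 1.003
```

Call:
carry_out:
  motion:
    - [[0, 0, 0, 0, 0, 0, 55], [0, 0, 0, 0, 0, 0, 45], [0, 0, 0, 0, 0, 0, 42], [0, 0, 0, 0, 0, 0, 30], [0, 0, 0, 0, 0, 0, 25], [0, 0, 0, 0, 0, 0, 20]]
  squeeze: 5

```text
clock: 6.8
tool_pos: [0.6207, 0.28, 0.047]
eef_rot: [0.687, 0.727, 0.0, 0.0]
contact_force: [0.3, 0.1, -0.4]
opening: 0.474
```

Call:
carry_out:
  motion:
    - [[0, 0, 0, 0, 0, 0, 20], [0, 0, 0, 0, 0, 0, 20], [0, 0, 0, 0, 0, 0, 20], [0, 0, 0, 0, 0, 0, 20]]

```text
clock: 7.2
tool_pos: [0.6222, 0.28, 0.0473]
eef_rot: [0.687, 0.726, 0.001, 0.001]
contact_force: [5.9, 1.0, 0.8]
opening: 0.379
```

Call:
carry_out:
  motion:
    - [[0, 1.5, 0, 0, 0, 0, 20], [0, 0, 0, 0, 0, 0, 20], [0, 0, 0, 0, 0, 0, 20]]

```text
clock: 7.5
tool_pos: [0.6224, 0.2801, 0.047]
eef_rot: [0.687, 0.727, 0.0, 0.0]
contact_force: [3.3, -0.5, 3.7]
opening: 0.377
```

Call:
carry_out:
  motion:
    - [[0, 0, 0, 0, 0, 0, 20], [0, 0, 0, 0, 0, 0, 20], [0, 0, 0, 0, 0, 0, 20]]
  squeeze: 30

```text
clock: 7.8
tool_pos: [0.6224, 0.28, 0.047]
eef_rot: [0.687, 0.727, 0.0, 0.0]
contact_force: [3.8, -1.2, 4.2]
opening: 0.372
```

Call:
carry_out:
  motion:
    - [[0, 0, -5, 0, 0, 0, 20], [0, 0, -10, 0, 0, 0, 20], [0, 0, -20, 0, 0, 0, 20], [0, 0, -30, 0, 0, 0, 20], [0, 0, -40, 0, 0, 0, 20], [0, 0, -45, 0, 0, 0, 20], [0, 0, -10, 0, 0, 0, 20], [0, 0, 0, 0, 0, 0, 20]]

```text
clock: 8.6
tool_pos: [0.622, 0.2809, 0.2087]
eef_rot: [0.687, 0.727, 0.001, 0.0]
contact_force: [0.2, 0.1, -1.3]
opening: 0.372
```

Call:
carry_out:
  motion:
    - [[-25, -9, 0, 0, 0, 0, 20], [-38, -13, 0, 0, 0, 0, 20], [-38, -13, 0, 0, 0, 0, 20], [-38, -13, 0, 0, 0, 0, 20], [-38, -13, 0, 0, 0, 0, 20], [-38, -13, 0, 0, 0, 0, 20], [-38, -13, 0, 0, 0, 0, 20], [-38, -13, 0, 0, 0, 0, 20]]

```text
clock: 9.4
tool_pos: [0.5358, -0.0175, 0.2046]
eef_rot: [0.687, 0.727, -0.002, -0.002]
contact_force: [1.0, -0.2, -0.9]
opening: 0.372
```

Call:
carry_out:
  motion:
    - [[-38, -13, 0, 0, 0, 0, 20], [-38, -13, 0, 0, 0, 0, 20], [-38, -13, 0, 0, 0, 0, 20], [-30, -10, 0, 0, 0, 0, 20], [-14, -4, 0, 0, 0, 0, 20], [0, 0, 0, 0, 0, -0.056, 20], [0, 0, 0, 0, 0, 0, 20]]

```text
clock: 10.1
tool_pos: [0.4937, -0.1758, 0.2056]
eef_rot: [0.666, 0.746, -0.0, -0.002]
contact_force: [0.3, 0.7, 0.0]
opening: 0.37
```

Call:
carry_out:
  motion:
    - [[0, 0, 25, 0, 0, 0, 20], [0, 0, 35, 0, 0, 0, 20], [0, 0, 35, 0, 0, 0, 20], [0, 0, 25, 0, 0, 0, 20], [0, 0, 8, 0, 0, 0, 20], [0, 0, 0, 0, 0, 0, 20], [0, 0, 0, 0, 0, 0, 20]]

```text
clock: 10.8
tool_pos: [0.4952, -0.1761, 0.0794]
eef_rot: [0.666, 0.746, 0.0, 0.0]
contact_force: [0.4, 0.4, -0.1]
opening: 0.37
```

```bash
python3 v.py c3
```

```text
10.8 [ 0.49520346 -0.17609064  0.07944145] [6.66174502e-01 7.45795674e-01 4.60006510e-04 3.65484064e-04] [ 0.38978438  0.39646971 -0.0921973 ] 0.36951871768762595
```

View pics/c3.png

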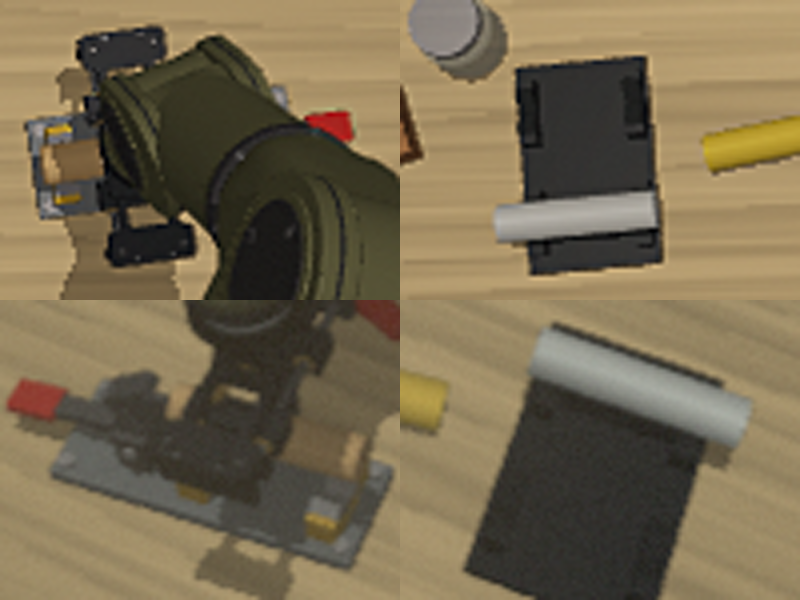

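The dowel is held above the vee and its free end shows at top crop (45,165). The rest and tube are undisturbed. I need a larger crop to measure the end precisely.

```bash
cat > z.py <<'E'
import sys,cv2,numpy as np
from plant import eyes
t=eyes.snapshot("top")["pixels"][:,:,::-1];s=eyes.snapshot("scene")["pixels"][:,:,::-1]
c=lambda im,x,y:cv2.resize(im[y:y+60,x:x+40],None,fx=10,fy=10,interpolation=cv2.INTER_CUBIC)
cv2.imwrite(f"pics/{sys.argv[1]}.png",np.hstack([c(t,340,180),c(s,265,140)]))
E
python3 z.py c4
python3 - <<'E'
from h import *
d=np.array([np.cos(-1.459),np.sin(-1.459)]);n=np.array([-d[1],d[0]]);S=np.array([.494,-.1757])
for nm,off in(("top",(340,180)),("scene",(265,140))):
  for lab,u,v,z in(("lip-50+y",-50,20,44),("lip-50-y",-50,-20,44),("face ctr",-70,0,76),("face top",-70,0,93),("face bot",-70,0,59),("+y",-70,17,76),("-y",-70,-17,76)):
    p=S+d*u/1e3+n*v/1e3; q=proj(nm,[*p,z/1e3]); print(nm,lab,np.round((q-off+.5)*10-.5))
E
```

```text
top lip-50+y [131. 204.]
top lip-50-y [147. 317.]
top face ctr [ 89. 262.]
top face top [ 93. 258.]
top face bot [ 86. 265.]
top +y [ 82. 213.]
top -y [ 96. 311.]
scene lip-50+y [226. 353.]
scene lip-50-y [280. 242.]
scene face ctr [313. 252.]
scene face top [309. 216.]
scene face bot [316. 287.]
scene +y [289. 300.]
scene -y [336. 204.]
```

View pics/c4.png

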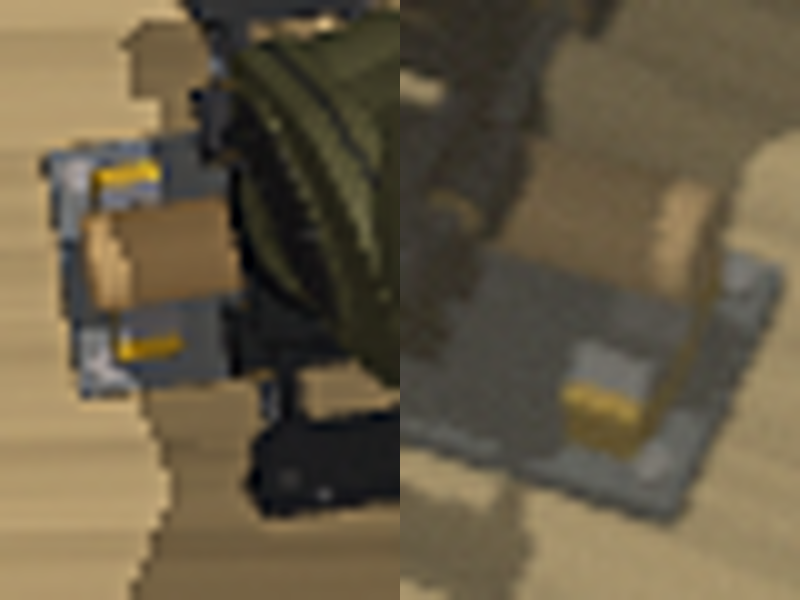

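The held dowel end's rim centre is at about (92,262), against (89,262) predicted. So lateral alignment is right and it sits about 1 mm too far towards the clamp. I'll correct that and lower it.

Call:
carry_out:
  motion:
    - [[1, 0, 8, 0, 0, 0, 20], [0, 0, 8, 0, 0, 0, 20], [0, 0, 5, 0, 0, 0, 20], [0, 0, 2, 0, 0, 0, 20], [0, 0, 1, 0, 0, 0, 20], [0, 0, 1, 0, 0, 0, 20], [0, 0, 0, 0, 0, 0, 20], [0, 0, 0, 0, 0, 0, 20]]

```text
clock: 11.8
tool_pos: [0.4945, -0.1758, 0.0539]
eef_rot: [0.666, 0.746, 0.0, 0.0]
contact_force: [-0.0, -0.7, -1.2]
opening: 0.373
```

Call:
carry_out:
  motion:
    - [[0, 0, 1, 0, 0, 0, 20], [0, 0, 0, 0, 0, 0, 20], [0, 0, 0, 0, 0, 0, 20]]

```text
clock: 12.1
tool_pos: [0.4945, -0.1758, 0.0528]
eef_rot: [0.666, 0.746, 0.0, 0.0]
contact_force: [0.4, -0.7, -1.5]
opening: 0.375
```

Call:
carry_out:
  motion:
    - [[0, 0, 1, 0, 0, 0, 20], [0, 0, 0, 0, 0, 0, 20], [0, 0, 0, 0, 0, 0, 20]]

```text
clock: 12.4
tool_pos: [0.4948, -0.1758, 0.0518]
eef_rot: [0.666, 0.746, 0.0, 0.0]
contact_force: [1.9, -0.3, 0.7]
opening: 0.367
```

Call:
carry_out:
  motion:
    - [[0, 0, 1, 0, 0, 0, 20], [0, 0, 0, 0, 0, 0, 20], [0, 0, 0, 0, 0, 0, 20]]

```text
clock: 12.7
tool_pos: [0.4951, -0.1757, 0.0513]
eef_rot: [0.667, 0.745, 0.001, 0.001]
contact_force: [0.6, 1.0, 4.6]
opening: 0.373
```

Call:
carry_out:
  motion:
    - [[0, 0, 1, 0, 0, 0, 20], [0, 0, 0, 0, 0, 0, 20], [0, 0, 0, 0, 0, 0, 20], [0, 0, 0, 0, 0, 0, 20]]

```text
clock: 13.1
tool_pos: [0.4953, -0.1756, 0.051]
eef_rot: [0.667, 0.745, 0.001, 0.001]
contact_force: [0.3, 1.8, 12.3]
opening: 0.373
```

Call:
carry_out:
  motion:
    - [[0, 0, 0, 0, 0, 0, 20], [0, 0, 0, 0, 0, 0, 20]]

```text
clock: 13.3
tool_pos: [0.4953, -0.1756, 0.051]
eef_rot: [0.667, 0.745, 0.001, 0.001]
contact_force: [-0.0, 1.5, 11.7]
opening: 0.369
```

```bash
python3 v.py c5; python3 z.py c6; python3 -c "
from plant import readout
s=readout.get_state();print(s['contact_force'],s['moment'],s['tool_pos'])"
```

```text
13.3 [ 0.49531369 -0.17557502  0.05096223] [6.66733734e-01 7.45294976e-01 7.27270374e-04 9.99077949e-04] [-7.25103772e-03  1.53544122e+00  1.16661448e+01] 0.36873446285204375
[ 0.09478547  1.1760877  11.52015287] [ 0.20354169  0.07275121 -0.33768246] [ 0.49533217 -0.17556365  0.05097575]
```

Pressing at 11.6 N with no lateral force, but there is a small yaw twist (-0.34 N m). I'll relieve that and trim to 10 N.

Call:
carry_out:
  motion:
    - [[0, 0, -0.2, 0, 0.001, 0.004, 20], [0, 0, 0, 0, 0, 0, 20], [0, 0, 0, 0, 0, 0, 20], [0, 0, 0, 0, 0, 0, 20]]

```text
clock: 13.9
tool_pos: [0.4953, -0.1756, 0.051]
eef_rot: [0.668, 0.744, 0.001, 0.001]
contact_force: [1.1, -0.4, 10.0]
opening: 0.377
```

```bash
python3 -c "
from plant import readout
s=readout.get_state();print(s['contact_force'],s['moment'],s['tool_pos'],s['eef_rot'])"
```

```text
[ 1.10322971 -0.39418838 10.01974628] [ 0.15590407 -0.04778622 -0.17885131] [ 0.49533864 -0.17557499  0.05100589] [6.68058372e-01 7.44107860e-01 1.07051968e-03 5.98049038e-04]
```

View pics/c6.png

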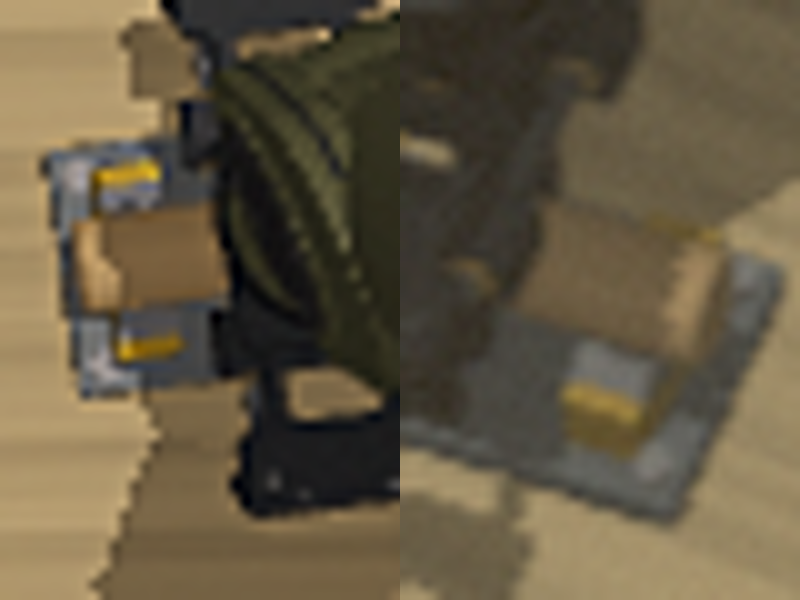

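View pics/c5.png

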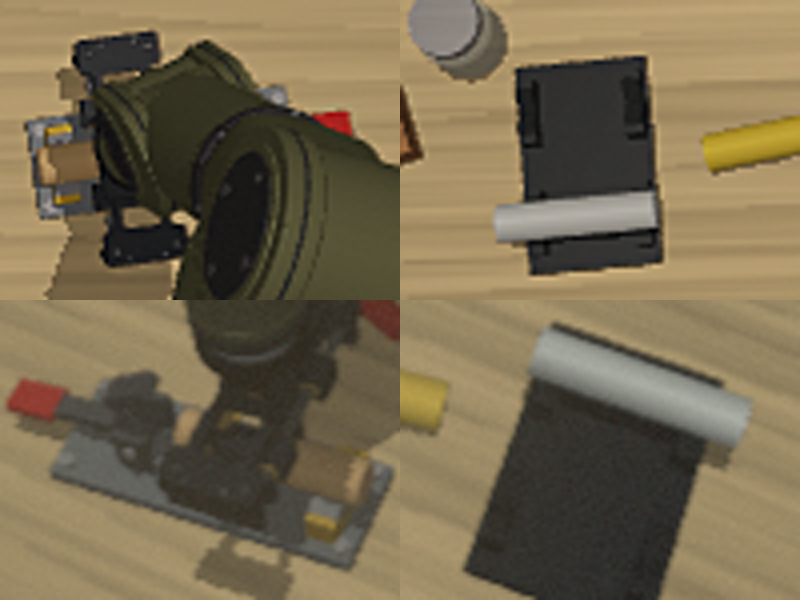

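Top rim edge runs (75,219)–(88,312), against (77,219)–(90,317) predicted for a centred, seated dowel, so it is within 1 mm. The lever is still down and the tube is untouched. One last small yaw trim, then a force check.

Call:
carry_out:
  motion:
    - [[0, 0, 0, 0, 0.001, 0.003, 20], [0, 0, 0, 0, 0, 0, 20], [0, 0, 0, 0, 0, 0, 20], [0, 0, 0, 0, 0, 0, 20], [0, 0, 0, 0, 0, 0, 20], [0, 0, 0, 0, 0, 0, 20]]

```text
clock: 14.5
tool_pos: [0.4953, -0.1756, 0.051]
eef_rot: [0.669, 0.743, 0.001, 0.0]
contact_force: [-0.6, 1.1, 9.0]
opening: 0.373
```

```bash
python3 -c "
from plant import readout,eyes
for i in range(4):
    s=readout.get_state();print(s['clock'],s['contact_force'],s['moment'],s['tool_pos']);eyes.snapshot('top')"
```

```text
14.5 [-0.55486415  1.14073524  8.98611834] [ 0.07395861 -0.06910382 -0.11085239] [ 0.49533806 -0.17556554  0.05095289]
14.55 [0.15519249 0.66601524 9.84732852] [ 0.16781455 -0.05546113 -0.17303574] [ 0.49537272 -0.17557623  0.05096516]
14.6 [0.66392848 1.13923694 9.76799778] [ 0.14323992 -0.02487665 -0.15784657] [ 0.4953609  -0.17552576  0.05096226]
14.65 [0.53218008 0.26140287 9.8300509 ] [ 0.17121605 -0.04390865 -0.14354005] [ 0.49534034 -0.17553656  0.05095109]
```

```bash
python3 -c "
from plant import ticket
print(ticket.finish_job())"
```

```text
the job is handed in; nothing more can be done
None
```

I pressed the red lever down until it snapped over. I then moved the pale dowel from the rest into the vee, and handed the job in at about 14.7 s with the arm still gripping it and pressing down. `finish_job` reports no verdict.

- **Lever:** it met its stop at about 15 N. The pictures afterwards show it staying down, with the nose clear of the vee.
- **Dowel position:** its end is within about 1 mm of where a centred, seated dowel should be. The measured tool height puts the dowel's centre at 48 mm, the seated height.
- **Push:** the last readings were 9.0–9.8 N down, with about 1 N of sideways force.
- **Other objects:** the tube looked unmoved in the last crops. I did not check every other item after the moves, and the arm contacted nothing else that I could see.

**Not perfect:** a small twist of about -0.15 N m remained about the vertical axis after two trims, down from -0.34 N m. A tilt moment of about 0.15 N m also remained, so the two saddles are not loaded quite evenly. I judged from the forces that both sloping faces are in contact, but I had no direct reading of each face.

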